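# Release the lathe's key-locked emergency stop and put the key away

## Task

The lathe's emergency stop has been pushed in and its key is still in the lock. Turn the key clockwise just until the red head comes free and let it spring all the way out, then turn the key back to where it started (the only place where it comes out), draw it out and lay it down in the wooden dish, leaving the red head out. Feel for the end of the turn: do not force the key against its stop or drag at it while it is turned, do not lean on the control box, and leave the goblet, the chuck and the gouge where they are.

Things in the scene. Friction and masses are not known exactly. Their poses are not given: they have to be found in the camera images.
- control_box: Green lathe control box, grey panel, 100 x 200 x 50 mm (x, y, z), face up, fixed to the bench; origin under its centre, z up. At x = 0, y = +55 mm: the emergency stop, a yellow disc (68 mm across), a black collar (44 mm, top 64 mm over the bench), over it the red mushroom head. Not needed: green and red button (y = -15 mm), black speed knob (y = -62 mm, 32 mm across, top 66 mm).
- mushroom (a joint): Height (m) of the red head above its latched place: 0 latched in (start), 0.009 fully out. Head 40 mm across, 20 mm high. Its spring pushes up with 10 N when in, 6 N when out. Turning the key frees it, but a hand that grips the key holds it down: rise with it or let go. It latches again if the key is turned back while it is down.
- key: Steel key with a black plastic bow, 50 mm long, 30 g. Origin at the blade's tip, z along the key to the bow. Blade 9 (x) x 3 (y) x 10.5 mm with a rounded tip, round neck 4 mm thick up to 20 mm from the tip, then a flat bow 26 mm wide (x), 8 mm thick (y), up to 50 mm from the tip. Starts fully in the lock, bow up, its axes along control_box's, tip 71.5 mm over the bench.
- key_bow (a point): Middle of the bow's grip, on the key's axis, 39 mm from the tip. The key turns clockwise from above: up to 0.1 rad of play, then 0.03 to 0.06 N m. The head comes free at 0.5 to 1.3 rad of lock turn (it varies); a solid stop follows some 0.11 rad later. Turning back ends at a solid stop at the start position. In soft fingers the key lags the hand by about 0.2 rad.
- dish: Round turned dish of light wood, 136 mm across the rim, 30 mm high, floor flat over the middle 80 mm and 6 mm above its underside; loose, 350 g. Origin at the centre of its underside, z up. It may stand on either side.
- goblet: Dark turned wooden goblet, standing loose, 112 mm high, 64 mm across the foot; origin at the centre of its foot. Bystander: it may stand on either side.
- chuck: Steel four-jaw lathe chuck lying on its back, 96 mm across, 56 mm high; origin at the centre of its underside. Bystander.
- gouge: Turning gouge with a light wooden handle and a steel blade, 385 mm long along its x axis, 29 mm thick, lying on the bench; origin on the bench 170 mm from the handle's end. Bystander.
- keyhole (a point): Keyhole in the middle of the red head's flat top, 86 mm over the bench with the head in, 95 mm with it out. The key comes out straight up (15 mm to clear) only within 0.15 rad of the start position; elsewhere its blade catches under the face after 1 mm. Forced means: contact forces on the key in the lock adding up to over 45 N, as by 0.13 N m on a stop, or a 20 N pull while caught.
Mind the look-alikes: they are no part of the job. Several things have the shape of the dish; the one meant has the colours described above.

How it is judged:
By the outcome, as a careful person would: the job done as asked, in the order asked, and still so for the second after the job is handed in, with the robot touching nothing.
It also fails if it takes over 72 s, if anything falls off the work surface, if the arm or the gripper's body presses on something with over 40 N, if the wrist force passes 120 N, or if a joint passes its speed limit or range.

## Robot

A 6-joint arm with a two-finger parallel gripper is mounted at the origin on the work surface. World frame = base frame: x ahead of the robot, y to its left, z up, the work surface at z = 0. Lengths are in m, angles in rad, forces in N, time in s.
With the tool pointing down it reaches from about 0.375 to 0.925 m from the base axis. Payload 5.7 kg.
Tool frame: the origin (TCP) lies at the very end of the fingers, on their centre line; the grasp point (between the pads) lies env.grip_point_offset behind it (env.grip_point_offset is the distance from the TCP to the grasp point, in m); z points along the fingers, y is the line along which they close (so a half turn about z gives the same grasp; the last joint's range is limited). The gripper opens to 88 mm and grips with 3 to 60 N. Pads are 20 mm wide; open, the fingers measure 115 mm over their backs; the gripper's body (75 mm by 178 mm) begins 61 mm behind the grasp point.
Start: joints at [1.071, 0.359, 1.51, -0, 1.272, -0.115], TCP at [0.225, 0.556, 0.223] pointing down, gripper open.
Joint ranges: [-2.97, 2.97], [-1.01, 2.36], [0.21, 2.38], [-0.96, 4.11], [0.2, 2.71], [-2.98, 2.98]. Speed limits (rad/s): [2.39, 2.39, 3.14, 3.14, 3.14, 3.14].

## Interface

Orientations are given as a rotation vector (axis times angle).
In Python, from workcell import env gives the robot as it stands.
- The arm moves only by the tool drive_tool, never from a script. Its arguments are lists of equal length, an entry for each row: "grip": the finger opening in cm, from 0 to 8.78; "linear": the shift along the tool's x, y, z in cm, a list of three; "angular": the turn, a rotation vector about the tool's x, y, z in rad, a list of three. A call has 1 to 12 rows; each row is the pose to reach, as a shift and turn from the pose commanded when the call began, along the tool's axes at that moment; what a row does not reach only later rows make up. A row lasts 1/8 s, in which the tool goes at most 62.5 mm and 10.7 degrees, less where a joint would pass 70% of its speed; a pose out of reach is approached as far as the arm can. A call with a gripper value outside its range is refused whole. The fingers move at their own pace and stop on an object; "grip_force" is the grip in N (left out, the last holds). Time passes only in rows, so rows that repeat a pose let the fingers close. It gives the time, the measured TCP pose, the force, the opening and the grip force at its end, in the units of the state.
- env.read_state(): the state, without advancing time (a new reading comes with each control period).
- env.read_camera(name): name is "scene" or "top" or "wrist"; returns the picture (420x560x3 uint8, blue, green, red); there is no depth.
- env.calibration(name): a dict with "vfov" (degrees; the focal length in pixels is half the picture's height over the tangent of half this angle, whatever the lens; pixels are square), "cx", "cy" (the principal point, pixels), "view" (4x4, takes a point from world to camera coordinates). Camera axes: x right, y down, z forward; pixel columns grow to the right and rows downward; lengths in m; the calibration is good to about 2 mm. A picture is of the moment at which its call begins: read the wrist's pose just before it. calibration takes no time and is no camera call; for the wrist camera it gives the pose at the moment of the call.
- env.sign_off(): hands the job in; it is judged then, once.
The state is a dict: "time": time; "joint_pos": joint angles; "qd": joint speeds; "joint_torque": joint torques, N m; "position": TCP position; "tcp_rot": TCP orientation; "ft_force": force on the tool from outside, world axes, zero at the start; "moment": the same for the moment, N m; "gripper_width": opening from 0.0 (shut) to 1.0 (fully open); "gripper_force": force on a finger pad.
Only numpy, scipy, OpenCV 4.12 (cv2) and the standard library are available. Lean on these libraries where they do the work, as an engineer would, in place of code of your own. Each camera call takes 0.05 s, during which the arm holds its last target. There are 200 camera calls.

## Working session

There is one attempt and no reset: what is moved stays moved. The work goes in short steps, Python scripts to look and compute and a tool call to move; the robot and the scene stay as the last step left them, time stands still between calls to the robot, and variables do not carry over. Pictures are saved under pics/ and viewed, at most 10 in all, crops included, and the job is handed in when it is done.

Besides the shell and the picture viewer there is one more tool, called after "Emit:" as name(argument=value, ...), one argument or row to a line, values as JSON. drive_tool: Moves the arm, as the interface text tells. Its arguments: {"type":"object","properties":{"grip":{"type":"array"},"linear":{"type":"array"},"angular":{"type":"array"},"grip_force":{"type":"number"}},"required":["grip","linear","angular"]}

```bash
ls; mkdir -p pics; python3 - <<'E'
from workcell import env
import cv2,numpy as np
print(env.read_state(), env.grip_point_offset)
a=env.read_camera("scene");b=env.read_camera("top")
cv2.imwrite("pics/a.png",a);cv2.imwrite("pics/b.png",b)
for n in("scene","top","wrist"):print(n,env.calibration(n))
E
```

```text
pics
{'time': 0.0, 'joint_pos': array([ 1.07088330e+00,  3.59463914e-01,  1.51142008e+00, -1.97821551e-05,
        1.27249625e+00, -1.15137537e-01]), 'qd': array([ 0.00088611,  0.00175179,  0.00095951,  0.00155301,  0.00038264,
       -0.00088535]), 'joint_torque': array([ 1.35215746e-04, -5.15345299e+01, -2.70726925e+01,  6.73975982e-02,
        3.46514129e-02, -1.21005814e-04]), 'position': array([0.22491491, 0.55551061, 0.22183876]), 'tcp_rot': array([-6.00573127e-01, -3.08311899e+00,  2.68474742e-03]), 'ft_force': array([-0.70472385,  0.88687443, -0.27002982]), 'moment': array([0.00579701, 0.0483446 , 0.03364307]), 'gripper_force': 0.0, 'gripper_width': 1.0006195839910792} 0.0187
scene {'vfov': 44.03724826388152, 'cx': 286.48401748560457, 'cy': 213.443471903951, 'view': array([[ 0.6256101 ,  0.77981823,  0.02226046, -0.29521294],
       [ 0.51283633, -0.38958615, -0.76499773, -0.31133403],
       [-0.58788681,  0.49000628, -0.64364815,  1.87026762],
       [ 0.        ,  0.        ,  0.        ,  1.        ]])}
top {'vfov': 44.77523037732277, 'cx': 276.1939420761152, 'cy': 209.22347682476524, 'view': array([[ 0.03459797, -0.99939858,  0.00233554, -0.14698486],
       [-0.9781148 , -0.03434073, -0.20521246,  0.60110311],
       [ 0.20516924,  0.00481551, -0.97871466,  1.63847493],
       [ 0.        ,  0.        ,  0.        ,  1.        ]])}
wrist {'vfov': 70.57717864192507, 'cx': 277.7969736927412, 'cy': 210.97641329452668, 'view': array([[ 0.37548414,  0.92682758, -0.00151338, -0.60031937],
       [ 0.88548057, -0.35825007,  0.29594094, -0.03565932],
       [ 0.27374406, -0.1124612 , -0.95520504,  0.39097856],
       [ 0.        ,  0.        ,  0.        ,  1.        ]])}
```

View pics/a.png

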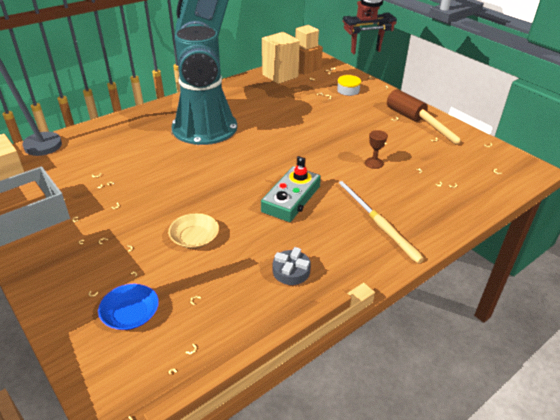

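View pics/b.png

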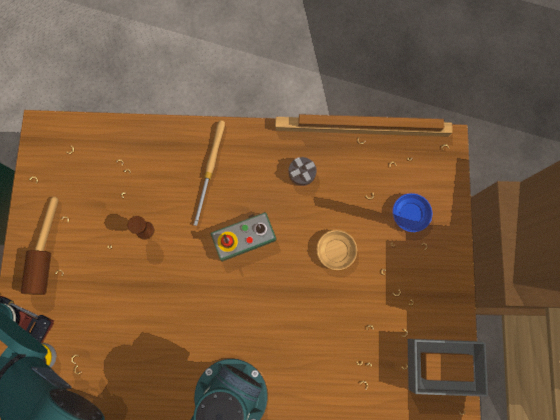

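Scene: the box is at about (291,193) and the light-wood dish at (194,232). In the top view the stop is at (228,240), the knob at (261,229), the dish at (337,250), the goblet at (141,227) and the gouge at (208,175).

```bash
cat > h.py <<'E'
import cv2,numpy as np
from workcell import env
def ray(c,uv,z):
    f=210/np.tan(np.radians(c["vfov"])/2)
    V=c["view"];R=V[:3,:3];o=-R.T@V[:3,3]
    d=R.T@np.array([(uv[0]-c["cx"])/f,(uv[1]-c["cy"])/f,1])
    return o+d*(z-o[2])/d[2]
def proj(c,p):
    f=210/np.tan(np.radians(c["vfov"])/2)
    q=c["view"][:3,:3]@p+c["view"][:3,3]
    return np.array([c["cx"]+f*q[0]/q[2],c["cy"]+f*q[1]/q[2]])
def blob(m,n=1):
    k,l,s,ce=cv2.connectedComponentsWithStats(m.astype(np.uint8))
    i=1+np.argsort(-s[1:,4])[:n]
    return [(l==j) for j in i]
def circ(m):
    p=np.argwhere(m)[:,::-1].astype(np.float32)
    return cv2.minEnclosingCircle(p)
E
python3 - <<'E'
from h import *
b=cv2.imread("pics/b.png");c=env.calibration("top")
h=cv2.cvtColor(b,cv2.COLOR_BGR2HSV)
H,S,V=[h[...,i].astype(int) for i in range(3)]
roi=np.zeros(H.shape,bool);roi[205:265,205:280]=1
y=blob(roi&(H>22)&(H<34)&(S>170)&(V>130))[0]
(cc,r)=circ(y);P=ray(c,cc,.052);e=ray(c,(cc[0]+r,cc[1]),.052);print("disc",cc,r,P,np.linalg.norm(e-P))
g=blob(roi&(H>55)&(H<100)&(S>40)|(roi&(S<70)&(V>60)))[0]
rect=cv2.minAreaRect(np.argwhere(g|y)[:,::-1].astype(np.float32));bx=cv2.boxPoints(rect)
Q=[ray(c,q,.05) for q in bx];print("box",rect,np.round(Q,3),np.mean(Q,0))
roi[:]=0;roi[220:280,305:370]=1
d=blob(roi&(S<150)&(V>120))[0];cc,r=circ(d);P=ray(c,cc,.03);print("dish",cc,r,P,np.linalg.norm(ray(c,(cc[0]+r,cc[1]),.03)-P))
k=blob((roi*0+1>0)&(V<60)&(np.indices(H.shape)[0]<245)&(np.indices(H.shape)[0]>215)&(np.indices(H.shape)[1]>250)&(np.indices(H.shape)[1]<275))[0]
cc,r=circ(k);print("knob",cc,r,ray(c,cc,.066))
c=env.calibration("scene");print([ray(c,q,z) for q,z in(((301,160),.115),((282,196),.066),((194,230),.03))])
E
```

```text
disc (227.0, 241.0) 9.486932754516602 [0.49482661 0.03328137 0.052     ] 0.03142939717243628
box ((242.9646759033203, 236.1340789794922), (30.081125259399414, 59.09828567504883), 69.22774505615234) [[ 0.521  0.092  0.05 ]
 [ 0.599 -0.089  0.05 ]
 [ 0.505 -0.129  0.05 ]
 [ 0.429  0.051  0.05 ]] [ 0.51369137 -0.01893999  0.05      ]
dish (336.35107421875, 249.4574432373047) 20.258859634399414 [ 0.48222196 -0.33179     0.03      ] 0.06783630507288375
knob (260.0, 232.0) 9.999999747378752e-05 [ 0.52654101 -0.07524503  0.066     ]
[array([0.49721177, 0.03084819, 0.115     ]), array([ 0.54884242, -0.07986034,  0.066     ]), array([ 0.48630399, -0.33264144,  0.03      ])]
```

Emit:
drive_tool(
  grip=[4, 4, 4, 4, 4, 4, 4, 4, 4, 4, 4, 4],
  linear=[
    [-44.6, -38.5, 2.2],
    [-44.6, -38.5, 2.2],
    [-44.6, -38.5, 2.2],
    [-44.6, -38.5, 2.2],
    [-44.6, -38.5, 2.2],
    [-44.6, -38.5, 2.2],
    [-44.6, -38.5, 2.2],
    [-44.6, -38.5, 2.2],
    [-44.6, -38.5, 2.2],
    [-44.6, -38.5, 2.2],
    [-44.6, -38.5, 2.2],
    [-44.6, -38.5, 2.2],
  ],
  angular=[
    [0, 0, -0.785],
    [0, 0, -0.785],
    [0, 0, -0.785],
    [0, 0, -0.785],
    [0, 0, -0.785],
    [0, 0, -0.785],
    [0, 0, -0.785],
    [0, 0, -0.785],
    [0, 0, -0.785],
    [0, 0, -0.785],
    [0, 0, -0.785],
    [0, 0, -0.785],
  ],
)

```text
time: 1.6
position: [0.4933, 0.0321, 0.2002]
tcp_rot: [0.623, -3.078, -0.001]
ft_force: [1.0, 0.5, 0.1]
gripper_width: 0.457
gripper_force: 0.0
```

```bash
python3 - <<'E'
from h import *
import json
s=env.read_state();c=env.calibration("wrist")
a=env.read_camera("wrist");cv2.imwrite("pics/w1.png",a)
import pickle;pickle.dump((s,c),open("w1.pkl","wb"))
print(s["time"],s["position"],s["tcp_rot"],s["joint_pos"],s["ft_force"],s["qd"])
E
```

```text
1.6 [0.49329477 0.03214762 0.20024171] [ 6.23003062e-01 -3.07777474e+00 -1.20742945e-03] [-7.50369495e-02  2.31615178e-01  1.76044690e+00  3.95604122e-04
  1.15108341e+00 -2.04543749e+00] [0.95265434 0.53473897 0.07562286] [ 0.02513592 -0.00803104  0.00891437 -0.0026221  -0.00091701 -0.00015699]
```

View pics/w1.png

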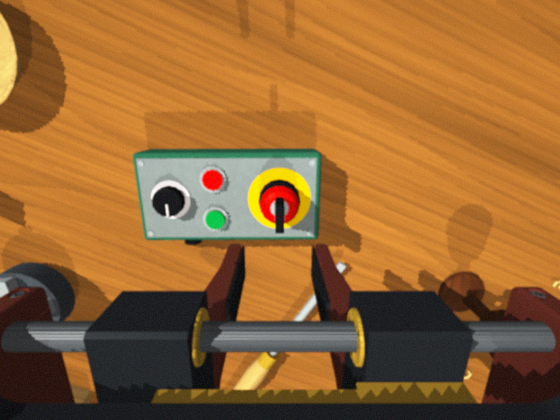

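The wrist view shows the box square to the image. The stop is at about (280,198), the key is a dark strip at (280,198-232), and the knob is at (168,201).

```bash
python3 - <<'E'
from h import *
import pickle
s,c=pickle.load(open("w1.pkl","rb"));b=cv2.imread("pics/w1.png")
h=cv2.cvtColor(b,cv2.COLOR_BGR2HSV)
H,S,V=[h[...,i].astype(int) for i in range(3)]
I,J=np.indices(H.shape)
y=blob((I<240)&(I>150)&(J>230)&(H>22)&(H<34)&(S>170)&(V>130))[0]
cc,r=circ(y);P=ray(c,cc,.052);print("disc",cc,r,P,np.linalg.norm(ray(c,(cc[0]+r,cc[1]),.052)-P))
m=(I>140)&(I<243)&(J>125)&(J<325)&((H>60)&(H<100)&(S>60)|(S<50)&(V>110))
m=cv2.morphologyEx(m.astype(np.uint8),cv2.MORPH_CLOSE,np.ones((9,9)))
g=blob((m>0)&(S<50)&(V>110))[0]|y
rect=cv2.minAreaRect(np.argwhere(g)[:,::-1].astype(np.float32))
Q=[ray(c,q,.05) for q in cv2.boxPoints(rect)];print(rect,np.round(Q,4),np.mean(Q,0))
for i in range(4):
    d=Q[(i+1)%4]-Q[i];print(np.linalg.norm(d),np.arctan2(d[1],d[0]))
R=cv2.Rodrigues(s["tcp_rot"])[0];print("tooly ang",np.arctan2(R[1,1],R[0,1]),R[:,2])
k=blob((I<240)&(I>190)&(J>265)&(J<295)&(V<60))[0]
q=np.argwhere(k);print("key px",q.min(0),q.max(0),[ (i,J[i][k[i]].min(),J[i][k[i]].max()) for i in range(q.min(0)[0],q.max(0)[0]+1,3)])
red=blob((I<240)&(I>150)&(J>240)&((H<8)|(H>172))&(S>150)&(V>90))[0];cr,rr=circ(red);P=ray(c,cr,.08);print("red",cr,rr,P)
for p in (P,):pass
D=ray(c,cc,.052)
print("proj key top/bot at disc centre",proj(c,[D[0],D[1],.1215]),proj(c,[D[0],D[1],.0915]))
E
```

```text
disc (278.9009704589844, 197.9856719970703) 30.966665267944336 [0.49287783 0.03434635 0.052     ] 0.03336442758519019
((225.99996948242188, 196.99996948242188), (179.99996948242188, 77.99998474121094), -0.0) [[ 0.5967 -0.0967  0.05  ]
 [ 0.5116 -0.1193  0.05  ]
 [ 0.4387  0.0534  0.05  ]
 [ 0.5179  0.0904  0.05  ]] [ 0.51622689 -0.01802843  0.05      ]
0.08810191320681336 -2.8822825055631496
0.18738837529173627 1.9699796927780444
0.0873726169688218 0.43731082977809305
0.20300183060890906 -1.1719461401231266
tooly ang 1.9702384296161295 [-1.52135057e-03  4.76659739e-04 -9.99998729e-01]
key px [198 276] [231 283] [(198, np.int64(277), np.int64(281)), (201, np.int64(276), np.int64(282)), (204, np.int64(276), np.int64(283)), (207, np.int64(276), np.int64(283)), (210, np.int64(276), np.int64(283)), (213, np.int64(276), np.int64(283)), (216, np.int64(276), np.int64(282)), (219, np.int64(276), np.int64(282)), (222, np.int64(276), np.int64(282)), (225, np.int64(277), np.int64(282)), (228, np.int64(277), np.int64(282)), (231, np.int64(276), np.int64(282))]
red (278.817138671875, 203.47442626953125) 19.34189224243164 [0.49136141 0.0334705  0.08      ]
proj key top/bot at disc centre [279.28728281 218.60864281] [279.09820499 208.51487706]
```

Emit:
drive_tool(
  grip=[4, 4, 4, 3, 2, 2, 2],
  grip_force=10,
  linear=[
    [-0.05, 0.22, 4],
    [-0.05, 0.22, 8],
    [-0.05, 0.22, 10.6],
    [-0.05, 0.22, 10.6],
    [-0.05, 0.22, 10.6],
    [-0.05, 0.22, 10.6],
    [-0.05, 0.22, 10.6],
  ],
  angular=[
    [0, 0, 0],
    [0, 0, 0],
    [0, 0, 0],
    [0, 0, 0],
    [0, 0, 0],
    [0, 0, 0],
    [0, 0, 0],
  ],
)

```text
time: 2.52
position: [0.4944, 0.0341, 0.0956]
tcp_rot: [-0.624, 3.077, -0.001]
ft_force: [0.6, -0.1, 0.7]
gripper_width: 0.229
gripper_force: 0.0
```

```bash
python3 - <<'E'
from h import *
s=env.read_state();c=env.calibration("wrist")
a=env.read_camera("wrist");cv2.imwrite("pics/w2.png",a[180:,100:460])
print(s["position"],s["ft_force"],s["moment"],s["gripper_width"])
E
```

```text
[0.49442089 0.03409167 0.09564786] [ 0.56131836 -0.10476647  0.70380315] [0.05264697 0.04568782 0.09485237] 0.2289544335757245
```

View pics/w2.png

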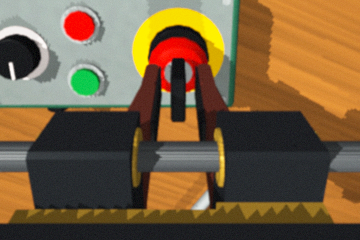

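The key at (178,90) in the crop sits midway between the finger tips at about (155, 205), so I'm closing on it.

Emit:
drive_tool(
  grip=[1.2, 0.8, 0.4, 0, 0, 0],
  grip_force=10,
  linear=[
    [0, 0, 0],
    [0, 0, 0],
    [0, 0, 0],
    [0, 0, 0],
    [0, 0, 0],
    [0, 0, 0],
  ],
  angular=[
    [0, 0, 0],
    [0, 0, 0],
    [0, 0, 0],
    [0, 0, 0],
    [0, 0, 0],
    [0, 0, 0],
  ],
)

```text
time: 3.32
position: [0.4937, 0.034, 0.0947]
tcp_rot: [0.624, -3.079, 0.0]
ft_force: [0.1, -1.1, 1.5]
gripper_width: 0.093
gripper_force: 10.0
```

```bash
cat > st.py <<'E'
from workcell import env
import cv2,numpy as np
s=env.read_state();R=cv2.Rodrigues(s["tcp_rot"])[0]
print(s["time"],s["position"].round(4),"F",s["ft_force"].round(2),"Ftool",(R.T@s["ft_force"]).round(2),"M",s["moment"].round(3),"w",round(s["gripper_width"]*8.78,3),s["gripper_force"],"yang",np.arctan2(R[1,1],R[0,1]).round(3),"j6",s["joint_pos"][5].round(3))
E
python3 st.py
```

```text
3.325 [0.4937 0.034  0.0947] F [ 0.13 -1.13  1.52] Ftool [ 0.32 -1.1  -1.52] M [-0.022  0.013 -0.018] w 0.816 9.9994495511055 yang 1.971 j6 -2.042
```

Emit:
drive_tool(
  grip=[0, 0, 0, 0, 0, 0],
  linear=[
    [0, 0, 0],
    [0, 0, 0],
    [0, 0, 0],
    [0, 0, 0],
    [0, 0, 0],
    [0, 0, 0],
  ],
  angular=[
    [0, 0, 0.1],
    [0, 0, 0.2],
    [0, 0, 0.3],
    [0, 0, 0.4],
    [0, 0, 0.4],
    [0, 0, 0.4],
  ],
)

```text
time: 4.08
position: [0.4937, 0.0337, 0.0947]
tcp_rot: [0.004, -3.142, 0.001]
ft_force: [-0.5, -2.9, 1.2]
gripper_width: 0.089
gripper_force: 10.0
```

```bash
python3 st.py
```

```text
4.075 [0.4937 0.0337 0.0947] F [-0.49 -2.88  1.18] Ftool [ 0.49 -2.88 -1.18] M [-0.525  0.069  0.06 ] w 0.785 9.999064207077026 yang 1.573 j6 -1.644
```

Emit:
drive_tool(
  grip=[0, 0, 0, 0],
  linear=[
    [0, -0.05, 0],
    [0, -0.05, 0],
    [0, -0.05, 0],
    [0, -0.05, 0],
  ],
  angular=[
    [0, 0, 0.08],
    [0, 0, 0.16],
    [0, 0, 0.2],
    [0, 0, 0.2],
  ],
)

```text
time: 4.58
position: [0.4936, 0.0336, 0.0948]
tcp_rot: [-0.311, -3.126, 0.0]
ft_force: [-0.2, -1.3, 3.4]
gripper_width: 0.094
gripper_force: 10.0
```

```bash
python3 st.py
```

```text
4.575 [0.4936 0.0336 0.0948] F [-0.19 -1.31  3.43] Ftool [-0.07 -1.32 -3.43] M [-0.2    0.113  0.101] w 0.825 10.000188499689102 yang 1.373 j6 -1.444
```

Emit:
drive_tool(
  grip=[0, 0, 0],
  linear=[
    [0, 0, 0],
    [0, 0, 0],
    [0, 0, 0],
  ],
  angular=[
    [0, 0, 0.05],
    [0, 0, 0.05],
    [0, 0, 0.05],
  ],
)

```text
time: 4.95
position: [0.4937, 0.0336, 0.0948]
tcp_rot: [0.389, 3.117, -0.0]
ft_force: [-0.8, -0.8, 4.6]
gripper_width: 0.087
gripper_force: 10.0
```

```bash
python3 st.py
```

```text
4.95 [0.4937 0.0336 0.0948] F [-0.79 -0.83  4.63] Ftool [ 0.56 -1.   -4.63] M [-0.267  0.276  0.028] w 0.763 10.0002121925354 yang 1.323 j6 -1.394
```

Emit:
drive_tool(
  grip=[0, 0, 0],
  linear=[
    [0, 0, 0],
    [0, 0, 0],
    [0, 0, 0],
  ],
  angular=[
    [0, 0, 0.05],
    [0, 0, 0.05],
    [0, 0, 0.05],
  ],
)

```text
time: 5.32
position: [0.4937, 0.0336, 0.0949]
tcp_rot: [0.467, 3.107, -0.0]
ft_force: [-1.4, -2.2, 5.9]
gripper_width: 0.094
gripper_force: 10.0
```

```bash
python3 st.py; sleep 0; python3 st.py
```

```text
5.325 [0.4937 0.0336 0.0949] F [-1.42 -2.19  5.86] Ftool [ 0.71 -2.51 -5.86] M [-0.24   0.333  0.072] w 0.826 10.000413805246353 yang 1.272 j6 -1.344
5.325 [0.4937 0.0336 0.0949] F [-1.42 -2.19  5.86] Ftool [ 0.71 -2.51 -5.86] M [-0.24   0.333  0.072] w 0.826 10.000413805246353 yang 1.272 j6 -1.344
```

Emit:
drive_tool(
  grip=[0, 0, 0],
  linear=[
    [0, 0, -0.08],
    [0, 0, -0.08],
    [0, 0, -0.08],
  ],
  angular=[
    [0, 0, 0],
    [0, 0, 0],
    [0, 0, 0],
  ],
)

```text
time: 5.7
position: [0.4938, 0.0336, 0.0959]
tcp_rot: [0.467, 3.106, -0.0]
ft_force: [-1.3, -2.4, 8.8]
gripper_width: 0.091
gripper_force: 10.0
```

```bash
python3 st.py
```

```text
5.7 [0.4938 0.0336 0.0959] F [-1.29 -2.4   8.83] Ftool [ 0.53 -2.67 -8.83] M [-0.196  0.456  0.029] w 0.799 10.001207292079926 yang 1.272 j6 -1.344
```

Emit:
drive_tool(
  grip=[0, 0, 0, 0, 0, 0, 0, 0],
  linear=[
    [0, 0, -0.1],
    [0, 0, -0.2],
    [0, 0, -0.3],
    [0, 0, -0.4],
    [0, 0, -0.5],
    [0, 0, -0.6],
    [0, 0, -0.65],
    [0, 0, -0.65],
  ],
  angular=[
    [0, 0, 0],
    [0, 0, 0],
    [0, 0, 0],
    [0, 0, 0],
    [0, 0, 0],
    [0, 0, 0],
    [0, 0, 0],
    [0, 0, 0],
  ],
)

```text
time: 6.7
position: [0.4938, 0.0336, 0.1021]
tcp_rot: [0.468, 3.106, -0.0]
ft_force: [-1.3, -0.5, 5.1]
gripper_width: 0.095
gripper_force: 10.0
```

```bash
python3 st.py
```

```text
6.7 [0.4938 0.0336 0.1021] F [-1.33 -0.48  5.09] Ftool [ 1.12 -0.85 -5.09] M [-0.189  0.157  0.025] w 0.835 10.000410228967667 yang 1.272 j6 -1.343
```

Emit:
drive_tool(
  grip=[0, 0, 2.5, 2.5, 2.5, 2.5],
  linear=[
    [0, 0, -0.07],
    [0, 0, -0.1],
    [0, 0, -0.1],
    [0, 0, -0.1],
    [0, 0, -0.1],
    [0, 0, -0.1],
  ],
  angular=[
    [0, 0, 0],
    [0, 0, 0],
    [0, 0, 0],
    [0, 0, 0],
    [0, 0, 0],
    [0, 0, 0],
  ],
)

```text
time: 7.45
position: [0.4936, 0.0336, 0.1028]
tcp_rot: [-0.469, -3.106, 0.0]
ft_force: [0.6, -0.3, 0.6]
gripper_width: 0.285
gripper_force: 0.0
```

```bash
python3 st.py; python3 - <<'E'
from h import *
a=env.read_camera("wrist");s=env.read_camera("scene")
s=cv2.resize(s[140:200,260:340],None,fx=5,fy=5)
o=np.zeros((580,720,3),np.uint8);o[:280]=cv2.resize(a[140:280,100:460],(720,280));o[280:580,:400]=s
cv2.imwrite("pics/w3.png",o)
E
```

```text
7.45 [0.4936 0.0336 0.1028] F [ 0.6  -0.26  0.56] Ftool [-0.65 -0.07 -0.56] M [ 0.006  0.006 -0.024] w 2.503 0.0 yang 1.271 j6 -1.343
```

View pics/w3.png

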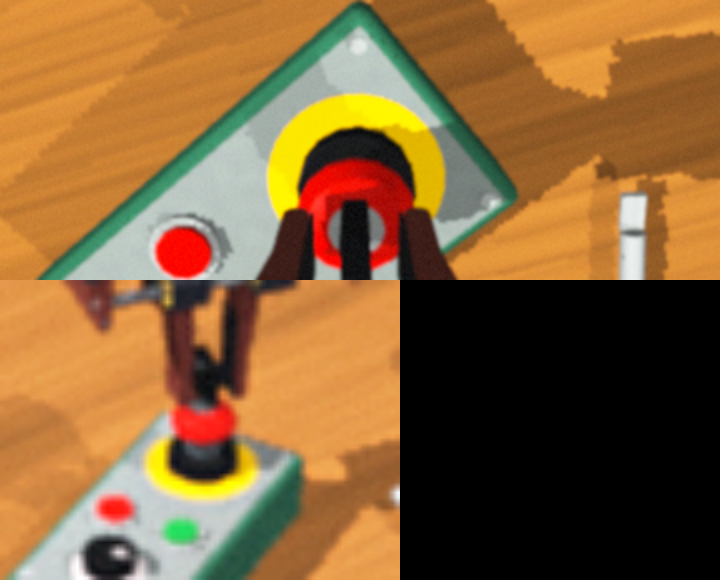

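The red head now stands well above the black collar (scene inset, about (203,425)), and the key is lined up with the fingers. I'm regripping and turning back.

Emit:
drive_tool(
  grip=[1, 0, 0, 0, 0, 0, 0, 0, 0, 0, 0, 0],
  grip_force=10,
  linear=[
    [0, 0, 0],
    [0, 0, 0],
    [0, 0, 0],
    [0, 0, 0],
    [0, 0, 0],
    [0, 0, 0],
    [0, 0, 0],
    [0, 0, 0],
    [0, 0, 0],
    [0, 0, 0],
    [0, 0, 0],
    [0, 0, 0],
  ],
  angular=[
    [0, 0, 0],
    [0, 0, 0],
    [0, 0, 0],
    [0, 0, 0],
    [0, 0, -0.12],
    [0, 0, -0.24],
    [0, 0, -0.36],
    [0, 0, -0.48],
    [0, 0, -0.6],
    [0, 0, -0.7],
    [0, 0, -0.7],
    [0, 0, -0.7],
  ],
)

```text
time: 9.05
position: [0.4936, 0.0337, 0.103]
tcp_rot: [0.621, -3.079, -0.0]
ft_force: [0.3, 1.1, 1.0]
gripper_width: 0.088
gripper_force: 10.0
```

```bash
python3 st.py
```

```text
9.05 [0.4936 0.0337 0.103 ] F [0.32 1.06 0.99] Ftool [-0.71  0.86 -0.99] M [ 0.298  0.101 -0.055] w 0.772 9.999380260705948 yang 1.969 j6 -2.041
```

Turn a bit further to take up the lag against the start stop.

Emit:
drive_tool(
  grip=[0, 0, 0, 0, 0],
  linear=[
    [0, 0, 0],
    [0, 0, 0],
    [0, 0, 0],
    [0, 0, 0],
    [0, 0, 0],
  ],
  angular=[
    [0, 0, -0.05],
    [0, 0, -0.1],
    [0, 0, -0.15],
    [0, 0, -0.15],
    [0, 0, -0.15],
  ],
)

```text
time: 9.68
position: [0.4936, 0.0337, 0.103]
tcp_rot: [0.851, -3.024, -0.0]
ft_force: [0.3, 2.5, 1.4]
gripper_width: 0.088
gripper_force: 10.0
```

```bash
python3 st.py; python3 - <<'E'
from h import *
a=env.read_camera("wrist");cv2.imwrite("pics/w4.png",cv2.resize(a[150:290,190:370],None,fx=4,fy=4))
E
```

```text
9.675 [0.4936 0.0337 0.103 ] F [0.27 2.5  1.42] Ftool [-1.53  2.   -1.42] M [ 0.469  0.165 -0.059] w 0.773 10.00005841255188 yang 2.119 j6 -2.191
```

View pics/w4.png

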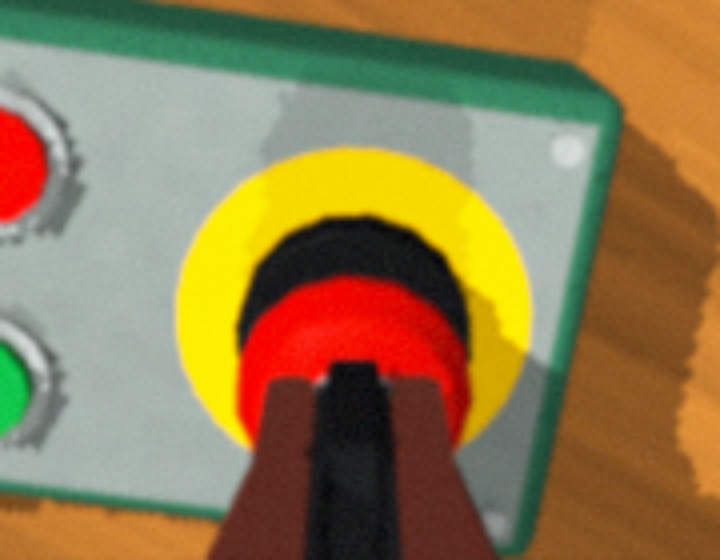

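Emit:
drive_tool(
  grip=[0, 0, 0, 0, 0, 0, 0],
  linear=[
    [0, 0, 0],
    [0, 0, 0],
    [0, 0, 0],
    [0, 0, 0],
    [0, 0, 0],
    [0, 0, -0.1],
    [0, 0, -0.1],
  ],
  angular=[
    [0, 0, -0.05],
    [0, 0, -0.1],
    [0, 0, -0.1],
    [0, 0, 0],
    [0, 0, 0.1],
    [0, 0, 0.1],
    [0, 0, 0.1],
  ],
)

```text
time: 10.6
position: [0.4935, 0.0335, 0.1039]
tcp_rot: [0.703, -3.061, 0.0]
ft_force: [-0.4, 0.6, -0.9]
gripper_width: 0.09
gripper_force: 10.0
```

```bash
python3 st.py
```

```text
10.6 [0.4935 0.0335 0.1039] F [-0.4   0.6  -0.89] Ftool [0.1  0.71 0.89] M [0.317 0.153 0.008] w 0.79 9.997746348381042 yang 2.022 j6 -2.094
```

Draw up 3 mm more and check the pull.

Emit:
drive_tool(
  grip=[0, 0, 0, 0],
  linear=[
    [0, 0, -0.1],
    [0, 0, -0.2],
    [0, 0, -0.3],
    [0, 0, -0.3],
  ],
  angular=[
    [0, 0, 0],
    [0, 0, 0],
    [0, 0, 0],
    [0, 0, 0],
  ],
)

```text
time: 11.1
position: [0.4937, 0.0335, 0.1071]
tcp_rot: [-0.702, 3.062, -0.0]
ft_force: [-1.0, 0.2, 0.1]
gripper_width: 0.088
gripper_force: 10.0
```

```bash
python3 st.py
```

```text
11.1 [0.4937 0.0335 0.1071] F [-0.99  0.22  0.05] Ftool [ 0.79  0.63 -0.05] M [0.216 0.194 0.039] w 0.775 9.997892081737518 yang 2.021 j6 -2.093
```

Emit:
drive_tool(
  grip=[0, 0, 0, 0, 0, 0, 0, 0, 0],
  linear=[
    [0, 0, -0.3],
    [0, 0, -0.6],
    [0, 0, -0.9],
    [0, 0, -1.2],
    [0, 0, -1.6],
    [0, 0, -3],
    [0, 0, -6],
    [0, 0, -10],
    [0, 0, -10],
  ],
  angular=[
    [0, 0, 0],
    [0, 0, 0],
    [0, 0, 0],
    [0, 0, 0],
    [0, 0, 0],
    [0, 0, 0],
    [0, 0, 0],
    [0, 0, 0],
    [0, 0, 0],
  ],
)

```text
time: 12.22
position: [0.4963, 0.0334, 0.2107]
tcp_rot: [-0.7, 3.056, -0.004]
ft_force: [-0.2, -0.8, -0.4]
gripper_width: 0.087
gripper_force: 10.0
```

```bash
python3 st.py; python3 - <<'E'
from h import *
a=env.read_camera("wrist");s=env.read_camera("scene")
o=np.zeros((600,800,3),np.uint8);o[:300,:400]=cv2.resize(a,(400,300));o[:600,400:]=cv2.resize(s[90:210,250:330],(400,600))
cv2.imwrite("pics/w5.png",o)
E
```

```text
12.225 [0.4963 0.0334 0.2107] F [-0.23 -0.82 -0.42] Ftool [ 0.56 -0.64  0.42] M [ 0.033 -0.013 -0.024] w 0.764 9.99729573726654 yang 2.021 j6 -2.093
```

View pics/w5.png

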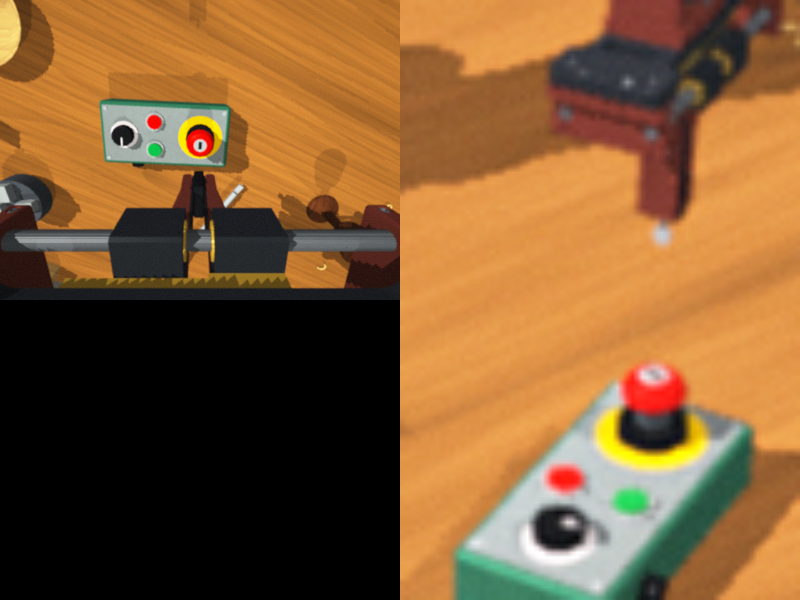

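The key is in the gripper with its tip showing at (660,235), and the red head is out with an empty keyhole at (655,375). On to the dish.

Emit:
drive_tool(
  grip=[0, 0, 0, 0, 0, 0, 0, 0, 0, 0, 0],
  linear=[
    [2, -4, 0],
    [4, -8, 0],
    [6.5, -12.5, 0],
    [9, -17.5, 0],
    [11.5, -22, 0],
    [14, -27, 0],
    [16, -31, 0],
    [16.8, -32.5, 0],
    [16.8, -32.5, 0],
    [16.8, -32.5, 0],
    [16.8, -32.5, 0],
  ],
  angular=[
    [0, 0, 0.15],
    [0, 0, 0.3],
    [0, 0, 0.45],
    [0, 0, 0.6],
    [0, 0, 0.75],
    [0, 0, 0.9],
    [0, 0, 1.05],
    [0, 0, 1.19],
    [0, 0, 1.19],
    [0, 0, 1.19],
    [0, 0, 1.19],
  ],
)

```text
time: 13.7
position: [0.4837, -0.3308, 0.2067]
tcp_rot: [-1.132, -2.93, -0.001]
ft_force: [0.5, -0.4, 0.1]
gripper_width: 0.093
gripper_force: 10.0
```

```bash
python3 st.py; python3 - <<'E'
from h import *
print(env.read_state()["joint_pos"].round(3))
c=env.calibration("wrist");a=env.read_camera("wrist")
R=cv2.Rodrigues(env.read_state()["tcp_rot"])[0];print(R.round(3))
h=cv2.cvtColor(a,cv2.COLOR_BGR2HSV);print("dish centre exp px",proj(c,np.array([.484,-.332,.03])))
cv2.imwrite("pics/w6.png",a)
E
```

```text
13.7 [ 0.4837 -0.3308  0.2067] F [ 0.49 -0.44  0.09] Ftool [-0.66  0.01 -0.09] M [-0.023  0.038 -0.047] w 0.816 9.997307360172272 yang 0.834 j6 -1.551
[-0.718  0.354  1.56   0.     1.228 -1.551]
[[-0.74   0.672 -0.   ]
 [ 0.672  0.74   0.   ]
 [ 0.001  0.    -1.   ]]
dish centre exp px [276.12464087 193.39075933]
```

View pics/w6.png

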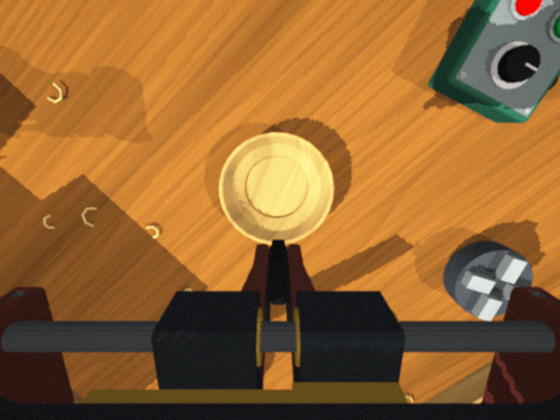

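The dish rim is centred at (277,188), about 6 mm nearer the base than expected, and the key hangs in front of it. I'm tilting and lowering.

Emit:
drive_tool(
  grip=[0, 0, 0, 0, 0, 0, 0, 0],
  linear=[
    [0.4, 0, 2],
    [0.8, 0, 4],
    [1.2, 0, 6],
    [1.4, 0, 8],
    [1.4, 0, 9],
    [1.4, 0, 10],
    [1.4, 0, 10],
    [1.4, 0, 10],
  ],
  angular=[
    [0, 0.12, 0],
    [0, 0.24, 0],
    [0, 0.36, 0],
    [0, 0.48, 0],
    [0, 0.6, 0],
    [0, 0.7, 0],
    [0, 0.7, 0],
    [0, 0.7, 0],
  ],
)

```text
time: 14.75
position: [0.4738, -0.3224, 0.1075]
tcp_rot: [-0.892, -2.304, -0.325]
ft_force: [-0.5, 0.5, 0.4]
gripper_width: 0.09
gripper_force: 10.0
```

```bash
python3 st.py; python3 - <<'E'
from h import *
s=env.read_state();R=cv2.Rodrigues(s["tcp_rot"])[0];print(R.round(3),s["joint_pos"].round(2))
print("tip",s["position"]+.022*R[:,2]); t=np.array([0,0,-.052]);print("tool shift for -52mm z",R.T@t*100)
E
```

```text
14.75 [ 0.4738 -0.3224  0.1075] F [-0.47  0.5   0.44] Ftool [0.8  0.05 0.1 ] M [-0.266 -0.21  -0.005] w 0.793 9.997275620698929 yang 0.832 j6 -1.557
[[-0.566  0.673 -0.475]
 [ 0.516  0.739  0.433]
 [ 0.643  0.    -0.766]] [-0.72  0.85  1.12  0.01  1.87 -1.56]
tip [ 0.46330919 -0.3128925   0.09062   ]
tool shift for -52mm z [-3.34250138e+00 -5.97107085e-04  3.98342619e+00]
```

Emit:
drive_tool(
  grip=[0, 0, 0, 0, 0, 0, 0, 0],
  linear=[
    [-1.2, 0, 1.43],
    [-2.5, 0, 2.98],
    [-3.5, 0, 4.17],
    [-4.2, 0, 5],
    [-4.6, 0, 5.48],
    [-4.8, 0, 5.72],
    [-4.8, 0, 5.72],
    [-4.8, 0, 5.72],
  ],
  angular=[
    [0, 0, 0],
    [0, 0, 0],
    [0, 0, 0],
    [0, 0, 0],
    [0, 0, 0],
    [0, 0, 0],
    [0, 0, 0],
    [0, 0, 0],
  ],
)

```text
time: 15.75
position: [0.4736, -0.3229, 0.0327]
tcp_rot: [-0.893, -2.303, -0.325]
ft_force: [0.8, 0.3, -0.4]
gripper_width: 0.088
gripper_force: 10.0
```

```bash
python3 st.py
```

```text
15.75 [ 0.4736 -0.3229  0.0327] F [ 0.82  0.27 -0.4 ] Ftool [-0.58  0.75  0.04] M [-0.232 -0.234 -0.008] w 0.771 9.997280985116959 yang 0.831 j6 -1.558
```

Emit:
drive_tool(
  grip=[0, 0, 0, 1.2, 2, 3, 3.5, 3.5, 3.5, 3.5],
  linear=[
    [-0.12, 0, 0.15],
    [-0.24, 0, 0.28],
    [-0.24, 0, 0.28],
    [-0.24, 0, 0.28],
    [-0.24, 0, 0.28],
    [-0.24, 0, 0.28],
    [-0.24, 0, 0.28],
    [-0.24, 0, 0.28],
    [-0.24, 0, 0.28],
    [-0.24, 0, 0.28],
  ],
  angular=[
    [0, 0, 0],
    [0, 0, 0],
    [0, 0, 0],
    [0, 0, 0],
    [0, 0, 0],
    [0, 0, 0],
    [0, 0, 0],
    [0, 0, 0],
    [0, 0, 0],
    [0, 0, 0],
  ],
)

```text
time: 17.0
position: [0.4734, -0.3227, 0.0286]
tcp_rot: [-0.893, -2.302, -0.326]
ft_force: [0.2, -0.1, 0.6]
gripper_width: 0.4
gripper_force: 0.0
```

Emit:
drive_tool(
  grip=[3.5, 3.5, 3.5, 3.5, 3.5, 3.5, 3.5, 3.5, 3.5, 3.5],
  linear=[
    [0.2, 0, -0.24],
    [0.6, 0, -0.72],
    [1.6, 0, -1.9],
    [4, 0, -4.77],
    [7, 0, -8.3],
    [10, 0, -11.9],
    [10, 0, -11.9],
    [10, 0, -11.9],
    [10, 0, -11.9],
    [10, 0, -11.9],
  ],
  angular=[
    [0, 0, 0],
    [0, 0, 0],
    [0, 0, 0],
    [0, 0, 0],
    [0, 0, 0],
    [0, 0, 0],
    [0, 0, 0],
    [0, 0, 0],
    [0, 0, 0],
    [0, 0, 0],
  ],
)

```text
time: 18.25
position: [0.4731, -0.3224, 0.183]
tcp_rot: [-0.892, -2.3, -0.327]
ft_force: [-0.2, -0.1, -0.1]
gripper_width: 0.394
gripper_force: 0.0
```

```bash
python3 st.py; python3 - <<'E'
from h import *
t=env.read_camera("top");s=env.read_camera("scene");w=env.read_camera("wrist")
o=np.zeros((600,800,3),np.uint8);o[:300,:400]=cv2.resize(t[180:300,200:360],(400,300));o[:300,400:]=cv2.resize(s[140:260,150:310],(400,300))
o[300:,:400]=cv2.resize(w,(400,300));o[300:,400:]=cv2.resize(s,(400,300))
cv2.imwrite("pics/w7.png",o)
E
```

```text
18.25 [ 0.4731 -0.3224  0.183 ] F [-0.18 -0.1  -0.15] Ftool [-0.04 -0.19  0.16] M [-0.245 -0.233  0.016] w 3.459 0.0 yang 0.831 j6 -1.555
```

View pics/w7.png

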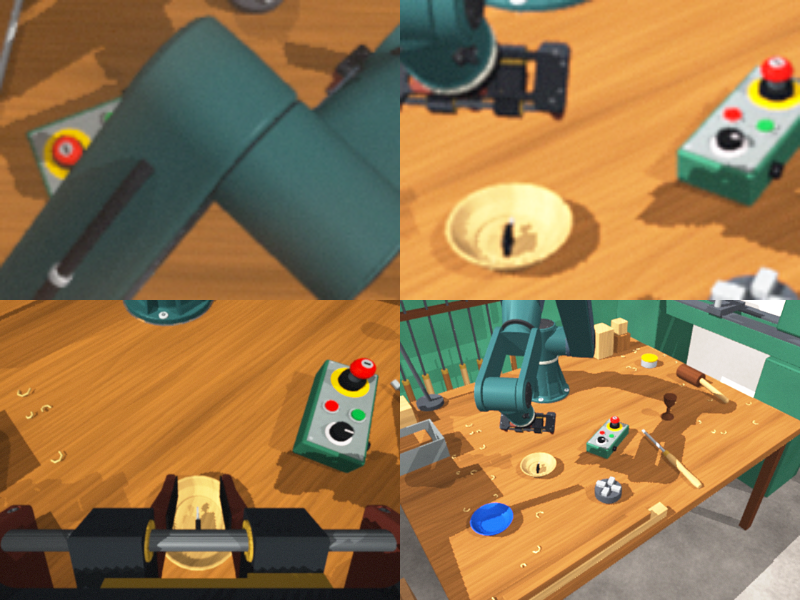

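```bash
python3 - <<'E'
from h import *
t=env.read_camera("scene");w=env.read_camera("wrist");c=env.calibration("scene");cw=env.calibration("wrist")
o=np.zeros((600,800,3),np.uint8);o[:,:400]=cv2.resize(t[210:255,165:225],(400,600)) if 0 else cv2.resize(t[205:265,170:210],(400,600),interpolation=cv2.INTER_CUBIC)
o[:,400:]=cv2.resize(w[230:350,240:320],(400,600),interpolation=cv2.INTER_CUBIC)
cv2.imwrite("pics/w8.png",o)
for n,im,cc,(r0,r1,c0,c1) in(("scene",t,c,(215,250,175,215)),("wrist",w,cw,(240,315,255,300))):
    g=im[r0:r1,c0:c1].max(2);q=np.argwhere(g<60)
    print(n,q.min(0)+[r0,c0],q.max(0)+[r0,c0],len(q))
d=np.array([.74,-.67,0]);tip=np.array([.463,-.313,.006])
for nm,a,up in(("edge",d,np.array([0,0,1.])),("stand",np.array([0,0,1.]),d)):
  for cc in(c,cw):
    print(nm,[proj(cc,tip+np.array([0,0,.013 if nm=="edge" else 0])+a*x+up*y).round(0) for x,y in((.0,0),(.02,-.013),(.02,.013),(.05,-.013),(.05,.013))])
E
```

```text
scene [230 192] [241 194] 25
wrist [307 275] [314 279] 37
edge [array([196., 226.]), array([195., 234.]), array([194., 227.]), array([193., 241.]), array([192., 234.])]
edge [array([277., 283.]), array([277., 302.]), array([277., 300.]), array([277., 330.]), array([277., 330.])]
stand [array([197., 229.]), array([197., 221.]), array([195., 227.]), array([196., 212.]), array([194., 218.])]
stand [array([277., 284.]), array([277., 270.]), array([277., 294.]), array([277., 264.]), array([277., 290.])]
```

View pics/w8.png

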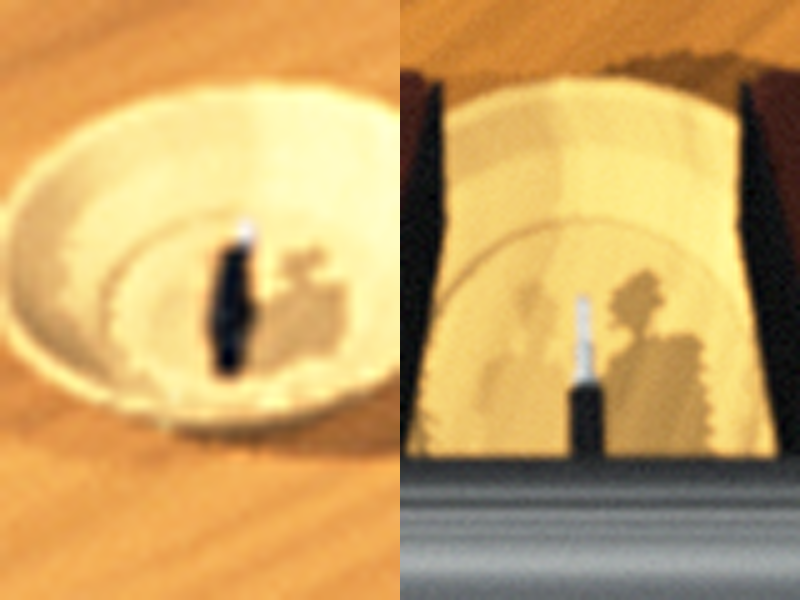

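The key lies on its bow's edge on the dish floor, blade at (585,340) in the right half and bow below it, clear of the fingers. The red head is still out, so I'm handing in.

```bash
python3 -c "
from workcell import env
print(env.sign_off())"
```

```text
the job is handed in; nothing more can be done
None
```

The job is handed in at about 18 s on the clock: the red head is fully out, the key was turned back and drawn out without force, and it rests on its edge in the wooden dish.

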